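# Load the drops mixer and put it in gear

### The arm

A 6-joint arm with a two-finger parallel gripper is mounted at the origin on a cart in front of the work surface, level with it; the furniture and walls round the work are solid. World frame = base frame: x ahead of the robot, y to its left, z up, the work surface at z = 0. Lengths are in m, angles in degrees, forces in N, time in s.
With the tool pointing down it reaches from about 0.35 to 0.875 m from the base axis. Payload 4.2 kg.
Tool frame: the origin (TCP) lies on the centre line of the jaws, within the pads' length; the fingertips stand 22 mm ahead of it and the grasp point (between the pads) lies 3 mm ahead of it (r.tcp_to_tips is the distance from the TCP to the fingertips, in m); z points along the fingers, y is the line along which they close (so a half turn about z gives the same grasp; the last joint's range is limited). The gripper opens to 87 mm and grips with 3 to 60 N. Pads are 19 mm wide; open, the fingers measure 117 mm over their backs; the gripper's body (75 mm by 190 mm) begins 51 mm behind the grasp point.
Start: joints at [88.957, 22.042, 0.453, 0, -68.411, -14.817], TCP at [0.171, 0.601, 0.245] pointing down, gripper open.
Joint ranges: [-179.83, 179.83], [-69.29, 118.12], [-61.27, 80.66], [-181.25, 117.63], [-171.15, -9.14], [-177.46, 177.46]. Speed limits (degrees/s): [159.86, 159.86, 180, 180, 180, 180].

### API

Orientations are given as a 3x3 rotation matrix whose columns are the frame's x, y, z axes.
In Python, from station import r gives the robot as it stands.
- The arm moves only by the tool apply_moves, never from a script. Its argument "plan" is a list of rows, each an object with "grip": the opening, from 0 (shut) to 1 (fully open); "offset": the shift along the tool's x, y, z in cm, a list of three; "spin": the turn about the tool's z in rad. A call has 1 to 5 rows; each row is the pose to reach, as a shift and turn from the pose commanded when the call began, along the tool's axes at that moment; what a row does not reach only later rows make up. A row lasts 1/10 s, in which the tool goes at most 50 mm and 8.59 degrees, less where a joint would pass 70% of its speed; a pose out of reach is approached as far as the arm can. A call with a gripper value outside its range is refused whole. The fingers move at their own pace and stop on an object; the grip force is fixed at half the most. Time passes only in rows, so rows that repeat a pose let the fingers close. It gives the time, the measured TCP pose, the force, the opening and the grip force at its end, in the units of the state.
- r.sense(): the state, without advancing time (a new reading comes with each control period).
- r.capture(name): name is "scene" or "side" or "wrist"; returns a dict with "img" (384x512x3 uint8, blue, green, red), "depth" (384x512 float32, m along the optical axis (not along the pixel's ray), 0 where there is no reading), "mtx" (3x3 intrinsics, pixels), "R" (3x3) and "t" (3): a world point X has camera coordinates R X + t. Camera axes: x right, y down, z forward; pixel columns grow to the right and rows downward; lengths in m; the calibration is good to about 2 mm. A picture is of the moment at which its call begins.
- r.finish_job(): hands the job in; it is judged then, once.
The state is a dict: "time_s": time; "joints": joint angles; "joint_velocities": joint speeds; "effort": joint torques, N m; "tcp_pos": TCP position; "ee_rot": TCP orientation; "wrist_force": force on the tool from outside, world axes, zero at the start; "moment": the same for the moment, N m; "gripper_width": opening from 0.0 (shut) to 1.0 (fully open); "gripper_force": force on a finger pad.
Only numpy, scipy, OpenCV 4.12 (cv2) and the standard library are available. Lean on these libraries where they do the work, as an engineer would, in place of code of your own. Each camera call takes 0.05 s, during which the arm holds its last target. There are 200 camera calls.

### The job

Turn the blue slotted cover of the drops mixer until its opening stands over the station with the green mark, and stand the red-capped drop bottle upright in that station. Then shift the lever from neutral across the H-shaped gate and fully forward (away from the robot) into the gear with the green mark. Leave the cover where you set it and the other things on the desk where they are, and let go of everything.

Things in the scene. Friction and masses are not known exactly. Their poses are not given: they have to be found in the camera images.
- mixer: White drops mixer, fixed, 0.36 m wide. Origin under its middle on the desk top, z up, +x away from the robot (turned up to 0.25 rad), +y left. In its frame: a round drum, radius 106 mm, flange top 30 mm high, axis at x 0, y +68 mm; a square gate housing, 110 mm wide, aluminium top plate 74 mm high, centred at x 0, y -125 mm. The lever's pivot is at x 0, y -125, z 5 mm.
- cover (a joint): Angle (rad) of the blue cover, a disc of radius 84 mm, 57 mm high, that turns about the drum's axis. 0: opening faces the mixer's -x; positive counter-clockwise from above; range -1.3 to 1.3. The two stations are at +0.9 (lever's side) and -0.9; it starts between them, has some friction (0.08 N m) and stays where left. The opening is a sector 0.84 rad wide, radius 30 mm to the rim.
- cover_knob (a point): On the cover's axis, 78 mm above the desk: middle of the cover's black bar handle. The bar is 12 mm thick, 46 mm long, its top 90 mm above the desk; it lies at right angles to the direction of the opening, so fingers grip it by closing along the direction of the opening.
- opening_mid (a point): Point of the cover in the middle of its opening, 55 mm from the drum's axis: over the middle of a station when lined up. A station is an open pocket 55 mm from the axis, 48 mm long radially, 48 mm wide there, its floor 30 mm and its walls 48 mm above the desk. The rest of the drum is solid.
- opening_rim (a point): Point that turns with the cover, on the middle line of its opening, 96 mm from the drum's axis: over the mark of a station when the opening is lined up with it.
- station_green: Green round mark, 20 mm across, 3 mm thick, on the drum's flange 96 mm from its axis, straight outward of the wanted station. Origin at the centre of its underside. It may be at either station.
- station_orange: The same in orange, at the other station.
- red_bottle (a point): Centre (31 mm up) of the white drop bottle with a red cap, 62 mm tall, standing loose on the desk. Body 25 mm across up to 41 mm, cap 16 mm across from 41 to 62 mm. About 20 g.
- shift_side (a joint): Sideways lean (rad) of the shift lever: positive leans to the mixer's +y, range -0.27 to 0.27. Its leg slots are at about +0.27 and -0.27. Starts in the neutral cross slot, between the legs.
- shift_fore (a joint): Fore-and-aft lean (rad): positive to the mixer's +x (forward, away from the robot), 0 neutral, 0.27 fully forward; range -0.27 to 0.27. The 8 mm stem runs in a real H slot, 12 mm wide: it leans forward or back only in the left or right leg, sideways only in neutral. About 1 N at the knob moves it; it stays where left.
- lever_knob (a point): Centre of the lever's round black knob, 30 mm across, spanning 20 mm below to 18 mm above this point, about 150 mm above the desk. With h = 145 mm and leans s (shift_side), f (shift_fore) it is at the pivot + (h sin f, h cos f sin s, h cos f cos s) in the mixer's frame: 39 mm from neutral to the end of a leg.
- gear_green: Green round mark, 20 mm across, on the gate plate at the forward end of one leg of the H, left or right, almost under the knob when the lever is fully in that gear. Origin at the centre of its underside. It may be at either of the two forward gears.
- gear_orange: The same in orange, at the other forward gear.
- blue_drops: White drop bottle with a blue cap, 28 mm across, 68 mm tall: bystander. Origin at the centre of its underside. A tall fixed eye instrument stands to the right on the desk, beyond about x 0.55 m, y -0.20 m: keep the arm out of it.
- strip_carton: Small orange carton, 30 x 66 x 22 mm: bystander.
- penlight: White penlight, 120 mm long, 14 mm thick: bystander.
- trial_lens: Trial lens in a metal rim with a red tab, 38 x 53 x 9 mm: bystander.
Mind the look-alikes: they are no part of the job. Leave any pink or turquoise look-alike of the part that bears red_bottle alone.

How it is judged:
By the outcome, as a careful person would: the job done as asked, in the order asked, and still so for the second after the job is handed in, with the robot touching nothing.
It also fails if it takes over 67 s, if anything falls off the work surface, if the arm or the gripper's body presses on something with over 40 N, if the wrist force passes 120 N, or if a joint passes its speed limit or range.

## Working session

There is one attempt and no reset: what is moved stays moved. The work goes in short steps, Python scripts to look and compute and a tool call to move; the robot and the scene stay as the last step left them, time stands still between calls to the robot, and variables do not carry over. Pictures are saved under pics/ and viewed, at most 10 in all, crops included, and the job is handed in when it is done.

Besides the shell and the picture viewer there is one more tool, called after "Request:" as name([rows], argument=value, ...), one row to a line, values as JSON. apply_moves: Moves the arm, as the interface text tells. Its arguments: {"type":"object","properties":{"plan":{"type":"array"}},"required":["plan"]}

```bash
mkdir -p pics; ls; cat > h.py <<'E'
import numpy as np, cv2
from station import r
def pts(c):
    d=c["depth"]; v,u=np.indices(d.shape); K=np.array(c["mtx"])
    P=np.stack([(u-K[0,2])*d/K[0,0],(v-K[1,2])*d/K[1,1],d],-1)
    W=(P-np.array(c["t"]).ravel())@np.array(c["R"])
    W[d<=0]=np.nan
    return W
E
python3 - <<'E'
from h import *
s=r.sense();print(s)
for n in("scene","side"):
    c=r.capture(n);cv2.imwrite(f"pics/{n}0.png",c["img"]);np.savez(f"{n}0.npz",**c)
E
```

```text
pics
{'time_s': 0.0, 'joints': array([ 8.89606088e+01,  2.20904142e+01,  3.78275485e-01, -2.80673730e-02,
       -6.84124219e+01, -1.48189383e+01]), 'joint_velocities': array([ 0.06529068,  0.02613426, -0.08852307, -0.07796758, -0.0377031 ,
        0.02362872]), 'effort': array([ 6.20210958e-04, -3.90665138e+01,  1.87404120e+01,  4.21972811e+00,
        1.10447893e-02, -1.79972790e-04]), 'tcp_pos': array([0.17059458, 0.6006735 , 0.24345534]), 'ee_rot': array([[ 9.61890930e-01, -2.73432981e-01, -4.94866947e-04],
       [-2.73433404e-01, -9.61888499e-01, -2.16532878e-03],
       [ 1.16065477e-04,  2.21812327e-03, -9.99997533e-01]]), 'wrist_force': array([ 0.54632197,  0.85460113, -0.29284237]), 'moment': array([0.02110978, 0.0216443 , 0.02512356]), 'gripper_force': 0.0, 'gripper_width': 0.9978406134350345}
```

View pics/scene0.png

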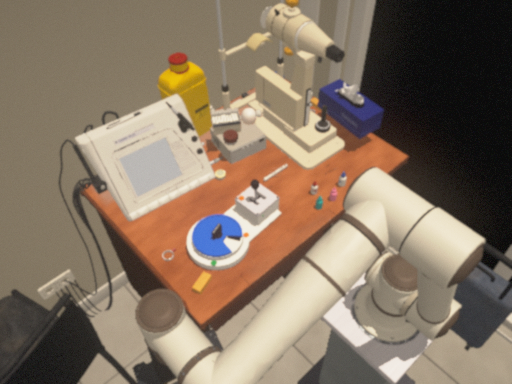

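View pics/side0.png

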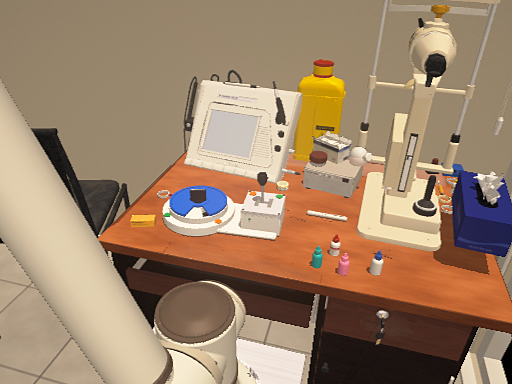

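The scene view shows the mixer with its drum at about (217,240) and lever at (256,190). The bottles are red (314,188), blue (343,180), turquoise (319,203) and pink (333,195). I'll zoom in on the marks and measure.

```bash
cat > m.py <<'E'
from h import *
for n in("scene","side"):
    c=dict(np.load(f"{n}0.npz"));W=pts(c)
    hsv=cv2.cvtColor(c["img"],cv2.COLOR_BGR2HSV)
    H,S,V=[hsv[...,i].astype(int) for i in range(3)]
    inb=(W[...,0]>.2)&(W[...,0]<.95)&(abs(W[...,1])<.6)&(W[...,2]>.005)&(W[...,2]<.2)
    for nm,m in dict(green=(H>50)&(H<75)&(S>100),teal=(H>=78)&(H<95)&(S>100),orange=(H>5)&(H<22)&(S>140)&(V>150),blue=(H>100)&(H<125)&(S>150),red=((H<5)|(H>174))&(S>150),pink=(H>155)&(H<=174)&(S>80),black=(V<55)).items():
        k,L,st,ce=cv2.connectedComponentsWithStats((m&inb).astype(np.uint8))
        for i in range(1,k):
            if st[i,4]>=5:
                p=W[L==i]; print(n,nm,st[i,4],ce[i].round(1),np.median(p,0).round(4),'zmax',p[:,2].max().round(3))
E
python3 m.py
python3 -c "
import cv2,numpy as np
a=cv2.imread('pics/scene0.png')[150:300,150:360];b=cv2.imread('pics/side0.png')[160:290,120:400]
a=cv2.resize(a,(420,300),interpolation=3);b=cv2.resize(b,(646,300),interpolation=3)
z=np.zeros((600,646,3),np.uint8);z[:300,:420]=a;z[300:]=b;cv2.imwrite('pics/z0.png',z)"
```

```text
scene green 11 [213.4 262.5] [0.4773 0.2933 0.0347] zmax 0.04
scene teal 26 [319.5 201.8] [ 0.413  -0.139   0.0396] zmax 0.056
scene orange 47 [314.4 101.2] [ 0.8233 -0.5473  0.0249] zmax 0.1
scene orange 10 [376.8 139.5] [ 0.4902 -0.5739  0.0073] zmax 0.011
scene orange 7 [383.  146.7] [ 0.4478 -0.5542  0.0065] zmax 0.009
scene orange 8 [375.9 147.1] [ 0.4676 -0.535   0.006 ] zmax 0.009
scene orange 5 [388.8 148.4] [ 0.4286 -0.5664  0.0055] zmax 0.006
scene orange 8 [360.5 150.9] [ 0.4948 -0.4715  0.0073] zmax 0.01
scene orange 11 [368.3 153.8] [ 0.4673 -0.4811  0.0075] zmax 0.012
scene orange 7 [342.4 153.9] [ 0.5326 -0.4093  0.0069] zmax 0.01
scene orange 7 [347.6 154.7] [ 0.5157 -0.4191  0.0066] zmax 0.013
scene orange 5 [397.  154.4] [ 0.3845 -0.5617  0.0071] zmax 0.009
scene orange 5 [267.4 154.8] [ 0.7338 -0.1842  0.008 ] zmax 0.011
scene orange 22 [339.7 158.4] [ 0.5229 -0.3821  0.0064] zmax 0.009
scene orange 8 [379.8 156.9] [ 0.4225 -0.5024  0.0059] zmax 0.009
scene orange 8 [259.5 158. ] [ 0.744  -0.1518  0.0065] zmax 0.009
scene orange 14 [333.4 159.4] [ 0.5376 -0.3593  0
[... 9870 characters left out ...]
de pink 9 [345.1 257.2] [ 0.4051 -0.2116  0.052 ] zmax 0.055
side pink 17 [345.1 262.3] [ 0.4043 -0.2158  0.0387] zmax 0.041
side black 9 [186.1 123.7] [0.9254 0.423  0.1285] zmax 0.135
side black 6 [191.2 124.7] [0.9243 0.3985 0.1264] zmax 0.132
side black 5 [336.2 150. ] [ 0.8498 -0.1391  0.13  ] zmax 0.134
side black 14 [459.6 179.2] [ 0.7054 -0.4853  0.1532] zmax 0.157
side black 155 [429.6 187.6] [ 0.6415 -0.4029  0.1494] zmax 0.18
side black 189 [483.2 197.8] [ 0.5956 -0.5222  0.1583] zmax 0.161
side black 8 [461.  190.5] [ 0.6377 -0.478   0.1546] zmax 0.157
side black 16 [462.5 203.5] [ 0.5693 -0.4711  0.1553] zmax 0.158
side black 79 [424.5 212.1] [ 0.624  -0.4037  0.0799] zmax 0.087
```

View pics/z0.png

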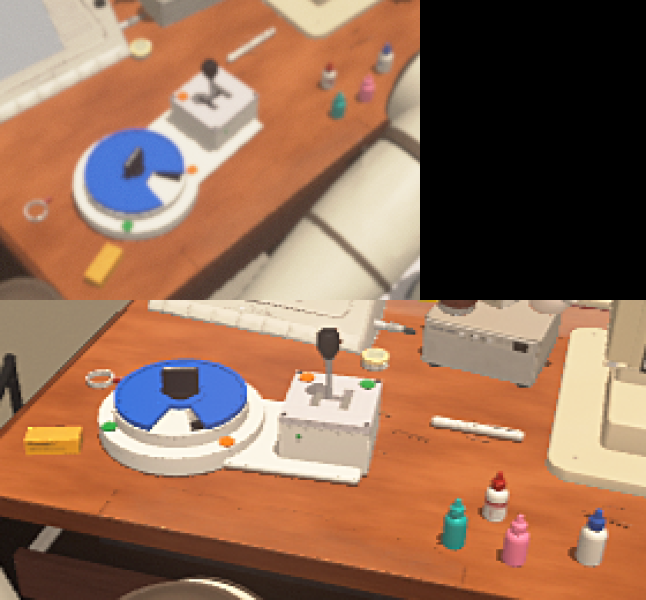

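The side view shows the green station mark at (167,214), which is the left station (-0.9). The green gear mark at (279,196) is the right forward leg. Next I'll fit the mixer pose and the cover angle.

```bash
cat >> h.py <<'E'
def fit_mixer(Sg,So,Gg,Go):
    # station green -0.9, orange +0.9; gear green right, orange left -> least squares pose
    s=np.array([[-.096*np.cos(.9),.068+.096*np.sin(.9)],[-.096*np.cos(.9),.068-.096*np.sin(.9)]])
    g=np.array([[.039,-.125-.039],[.039,-.125+.039]])
    from scipy.optimize import least_squares
    def f(q):
        c,n=np.cos(q[2]),np.sin(q[2]);R=np.array([[c,-n],[n,c]])
        return np.r_[(s@R.T+q[:2]-[Sg,So]).ravel(), ((g*[[1,1],[1,1]])@R.T+q[:2]-[Gg,Go]).ravel()]
    o=least_squares(f,[.55,.15,.06]);return o.x,o.fun
def mx(q,p):
    c,n=np.cos(q[2]),np.sin(q[2]);return np.array([[c,-n],[n,c]])@np.array(p)+q[:2]
def rel(target,yaw_close=None):
    "offset cm in tool axes and spin so tool closing axis lies at world yaw (mod pi)"
    s=r.sense();R=s["ee_rot"];d=np.array(target)-s["tcp_pos"]
    sp=None
    if yaw_close is not None:
        cur=np.arctan2(R[1,1],R[0,1]);sp=-((yaw_close-cur+np.pi/2)%np.pi-np.pi/2)
    print("t",s["time_s"],"tcp",s["tcp_pos"].round(4),"off_cm",(R.T@d*100).round(2),"spin",sp,"j6",s["joints"][5].round(1),"F",s["wrist_force"].round(1),"w",round(s["gripper_width"],3),s["gripper_force"])
E
cat > a.py <<'E'
from h import *
q,e=fit_mixer([.477,.292],[.488,.143],[.5965,-.0058],[.5926,.0704]);print(q,(e*1e3).round(1))
ax=mx(q,[0,.068]);print("axis",ax,"pivot",mx(q,[0,-.125]))
for n in("scene","side"):
    c=dict(np.load(f"{n}0.npz"));W=pts(c);hsv=cv2.cvtColor(c["img"],cv2.COLOR_BGR2HSV)
    b=(hsv[...,0]>100)&(hsv[...,0]<125)&(hsv[...,1]>150)
    # project plane z=.057 samples, classify blue
    K=c["mtx"];R=c["R"];t=c["t"].ravel()
    out=[]
    for a in np.arange(-1.3,1.31,.05):
        v=[]
        for rad in (.05,.06,.07,.078):
            p=mx([ax[0],ax[1],q[2]],[-rad*np.cos(a),-rad*np.sin(a)])
            x=K@(R@np.r_[p,.057]+t);u=(x[:2]/x[2]).round().astype(int);v.append(int(b[u[1],u[0]]))
        out.append((round(a,2),sum(v)))
    print(n,out)
    m=b&(abs(W[...,2]-.057)<.012)&(np.hypot(W[...,0]-ax[0],W[...,1]-ax[1])<.11)
    P=W[m];print(P.min(0),P.max(0))
rel([ax[0],ax[1],.2],q[2])
E
python3 a.py
```

```text
[0.54681739 0.15406068 0.07089851] [ 0.1  0.7 -0.2 -0.3  0.8 -1.  -0.8  0.6]
axis [0.54200033 0.22188985] pivot [0.55567228 0.02937472]
scene [(np.float64(-1.3), 4), (np.float64(-1.25), 4), (np.float64(-1.2), 4), (np.float64(-1.15), 4), (np.float64(-1.1), 4), (np.float64(-1.05), 4), (np.float64(-1.0), 4), (np.float64(-0.95), 4), (np.float64(-0.9), 4), (np.float64(-0.85), 4), (np.float64(-0.8), 4), (np.float64(-0.75), 4), (np.float64(-0.7), 4), (np.float64(-0.65), 4), (np.float64(-0.6), 4), (np.float64(-0.55), 4), (np.float64(-0.5), 4), (np.float64(-0.45), 4), (np.float64(-0.4), 4), (np.float64(-0.35), 4), (np.float64(-0.3), 4), (np.float64(-0.25), 1), (np.float64(-0.2), 0), (np.float64(-0.15), 0), (np.float64(-0.1), 0), (np.float64(-0.05), 0), (np.float64(0.0), 0), (np.float64(0.05), 0), (np.float64(0.1), 0), (np.float64(0.15), 0), (np.float64(0.2), 0), (np.float64(0.25), 0), (np.float64(0.3), 0), (np.float64(0.35), 0), (np.float64(0.4), 0), (np.float64(0.45), 0), (np.float64(0.5), 0), (np.float64(0.55), 0), (np.float64(0.6), 0), (np.float64(0.65), 0), (np.float64(0.7), 0), (np.float
[... 1045 characters left out ...]
at64(0.2), 0), (np.float64(0.25), 0), (np.float64(0.3), 0), (np.float64(0.35), 0), (np.float64(0.4), 0), (np.float64(0.45), 0), (np.float64(0.5), 0), (np.float64(0.55), 0), (np.float64(0.6), 0), (np.float64(0.65), 0), (np.float64(0.7), 4), (np.float64(0.75), 4), (np.float64(0.8), 4), (np.float64(0.85), 4), (np.float64(0.9), 4), (np.float64(0.95), 4), (np.float64(1.0), 4), (np.float64(1.05), 4), (np.float64(1.1), 4), (np.float64(1.15), 4), (np.float64(1.2), 4), (np.float64(1.25), 4), (np.float64(1.3), 4)]
[0.4597312  0.13867796 0.04776398] [0.62457673 0.30671241 0.05905844]
t 0.1 tcp [0.1706 0.6008 0.2436] off_cm [46.08 26.28  4.41] spin 1.222969711164267 j6 -14.8 F [-0.7  0.7 -0.3] w 1.0 0.0
```

Request:
apply_moves([
  {"grip":1,"offset":[4.2,2.4,0],"spin":0.09},
  {"grip":1,"offset":[8.4,4.8,0],"spin":0.18},
  {"grip":1,"offset":[12.6,7.2,0],"spin":0.27},
  {"grip":1,"offset":[16.8,9.6,0],"spin":0.36},
  {"grip":1,"offset":[21,12,0],"spin":0.45},
])

```text
time_s: 0.6
tcp_pos: [0.3408, 0.4266, 0.2442]
ee_rot: [[0.745, -0.667, -0.0], [-0.667, -0.745, -0.001], [0.0, 0.001, -1.0]]
wrist_force: [1.1, 0.5, 0.6]
gripper_width: 0.997
gripper_force: 0.0
```

```bash
python3 -c "
from h import *
rel([.542,.2219,.2436],.351)"
```

```text
t 0.6 tcp [0.3408 0.4266 0.2442] off_cm [28.65  1.84  0.07] spin 0.48978505820543106 j6 -20.2 F [1.1 0.5 0.6] w 0.997 0.0
```

Request:
apply_moves([
  {"grip":1,"offset":[4.8,0.3,0],"spin":0.1},
  {"grip":1,"offset":[9.6,0.6,0],"spin":0.2},
  {"grip":1,"offset":[14.4,0.9,0],"spin":0.3},
  {"grip":1,"offset":[19.2,1.2,0],"spin":0.4},
  {"grip":1,"offset":[23,1.5,0],"spin":0.49},
])

```text
time_s: 1.1
tcp_pos: [0.5031, 0.2622, 0.2442]
ee_rot: [[0.342, -0.94, -0.001], [-0.94, -0.342, -0.001], [0.0, 0.001, -1.0]]
wrist_force: [0.0, 0.1, -0.1]
gripper_width: 0.997
gripper_force: 0.0
```

```bash
python3 -c "
from h import *
rel([.542,.2219,.2436],.351)
c=r.capture('wrist');cv2.imwrite('pics/w1.png',c['img']);np.savez('w1.npz',**c)"
```

```text
t 1.1 tcp [0.5031 0.2622 0.2442] off_cm [ 5.12 -2.28  0.06] spin -0.002058749632789514 j6 -23.9 F [ 0.   0.1 -0.1] w 0.997 0.0
```

View pics/w1.png

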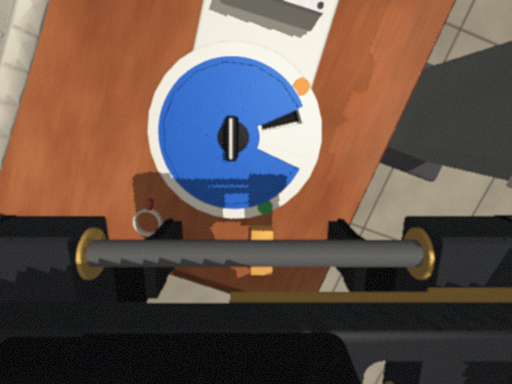

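The wrist view is clear. The bar is at (231,138), the orange mark at (302,87) and the green mark at (265,207), with the opening between them. I'll take precise positions from this view.

```bash
cat > b.py <<'E'
from h import *
import sys
c=dict(np.load(sys.argv[1]));K=c["mtx"];R=c["R"];t=c["t"].ravel()
def plane(uv,z):
    uv=np.atleast_2d(uv).astype(float);d=np.c_[(uv[:,0]-K[0,2])/K[0,0],(uv[:,1]-K[1,2])/K[1,1],np.ones(len(uv))]@R
    o=-R.T@t;return (o+d*((z-o[2])/d[:,2])[:,None])[:,:2]
hsv=cv2.cvtColor(c["img"],cv2.COLOR_BGR2HSV);H,S,V=[hsv[...,i].astype(int) for i in range(3)]
v,u=np.indices(H.shape)
def big(m,n=1):
    k,L,st,ce=cv2.connectedComponentsWithStats(m.astype(np.uint8));i=1+np.argsort(-st[1:,4])[:n];return [(L==j,ce[j],st[j,4]) for j in i]
M,_,_=big((H>100)&(H<125)&(S>120)&(v<215))[0]
cnt=max(cv2.findContours(M.astype(np.uint8),0,1)[0],key=len)[:,0]
P=plane(cnt,.057)
from scipy.optimize import least_squares
o=least_squares(lambda q:np.hypot(*(P-q).T)-.084,[.542,.222],loss='soft_l1',f_scale=.001).x;print("axis",o)
for n,m in(("green",(H>45)&(H<80)&(S>90)),("orange",(H>5)&(H<20)&(S>190)&(V>200))):
    for _,ce,a in big(m&(v<215),2): p=plane(ce,.033)[0];print(n,a,ce.round(),p,"r",np.hypot(*(p-o)),"ang",np.arctan2(*(p-o)[::-1]))
D=P-o;rr=np.hypot(*D.T);an=np.unwrap(np.arctan2(D[:,1],D[:,0]))
g=(rr>.045)&(rr<.074);
a2=np.mod(an[g],2*np.pi);a2.sort();print("edge angles",a2.round(3))
E
python3 b.py w1.npz
```

```text
axis [0.54447434 0.22529336]
green 120 [265. 208.] [0.4765229  0.29588259] r 0.09798079838590096 ang 2.337157027485202
edge angles [3.042 3.043 3.044 3.046 3.047 3.047 3.048 3.049 3.049 3.05  3.051 3.052
 3.053 3.053 3.053 3.054 3.054 3.055 3.056 3.057 3.058 3.06  3.061 3.855
 3.859 3.859 3.863 3.863 3.863 3.866 3.866 3.867 3.867 3.869 3.869 3.87
 3.871 3.871 3.872 3.872 3.873 3.874 3.875 3.876 3.877 3.877 3.878 3.879]
```

```bash
python3 -c "
from h import *
rel([.5437,.2243,.086],.318)"
```

```text
t 1.15 tcp [0.5055 0.2593 0.2439] off_cm [ 4.54 -2.44 15.8 ] spin 0.024578549615597467 j6 -23.9 F [2.6 0.2 0.6] w 0.999 0.0
```

Request:
apply_moves([
  {"grip":1,"offset":[2.2,-1.2,2.5],"spin":0.025},
  {"grip":1,"offset":[4.5,-2.4,5],"spin":0.025},
  {"grip":1,"offset":[4.5,-2.4,8],"spin":0.025},
  {"grip":1,"offset":[4.5,-2.4,10],"spin":0.025},
  {"grip":1,"offset":[4.5,-2.4,10],"spin":0.025},
])

```text
time_s: 1.65
tcp_pos: [0.538, 0.2289, 0.1408]
ee_rot: [[0.322, -0.947, -0.007], [-0.947, -0.322, -0.004], [0.002, 0.008, -1.0]]
wrist_force: [0.4, 0.1, -0.5]
gripper_width: 1.003
gripper_force: 0.0
```

```bash
python3 -c "
from h import *
rel([.5437,.2243,.086],.318)
c=r.capture('wrist');np.savez('w2.npz',**c);cv2.imwrite('pics/w2.png',c['img'])";python3 b.py w2.npz
```

```text
t 1.65 tcp [0.538  0.2289 0.1408] off_cm [ 0.6  -0.43  5.48] spin 0.009710742554352336 j6 -20.1 F [ 0.4  0.1 -0.5] w 1.003 0.0
axis [0.54183073 0.22600924]
green 1 [246. 175.] [0.55089258 0.21142132] r 0.017173363355897656 ang -1.0149426155767967
green 1 [250. 178.] [0.54673899 0.21282278] r 0.014070316479547595 ang -1.2144655549516281
edge angles [0.478 0.48  0.482 0.483 0.485 0.487 0.489 0.491 0.493 0.495 0.497 0.499
 0.501 0.504 0.506 0.508 0.511 0.513 0.516 0.518 0.521 0.524 0.527 0.53
 0.533 0.536 0.539 0.542 0.546 0.549 0.553 0.557 0.561 0.565 0.569 0.573
 3.911 3.915 3.916 3.917 3.918 3.919 3.92  3.92  3.92  3.921 3.921 3.922
 3.923 3.923 3.923 3.924 3.924 3.925 3.925 3.925 3.925 3.926 3.926 3.927
 3.927 3.928 3.928 3.93  3.93  3.931 3.931 3.931 3.932 3.932 3.938]
```

View pics/w2.png

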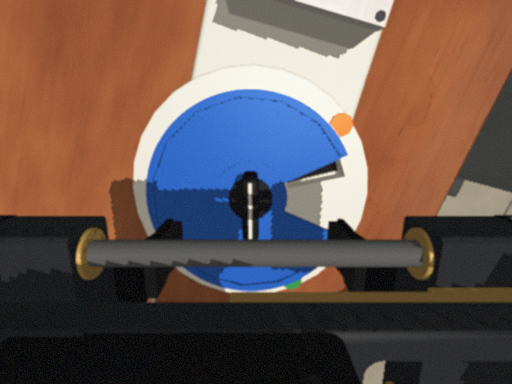

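The bar is vertical in the image at column 250, with the fingers either side and the grip line square to it. I'll descend and grip.

Request:
apply_moves([
  {"grip":1,"offset":[0.5,-0.4,3],"spin":0.01},
  {"grip":1,"offset":[0.5,-0.4,5.5],"spin":0.01},
  {"grip":1,"offset":[0.5,-0.4,5.5],"spin":0.01},
  {"grip":0,"offset":[0.5,-0.4,5.5],"spin":0.01},
  {"grip":0,"offset":[0.5,-0.4,5.5],"spin":0.01},
])

```text
time_s: 2.2
tcp_pos: [0.5466, 0.228, 0.0919]
ee_rot: [[0.314, -0.949, 0.004], [-0.949, -0.314, 0.002], [-0.001, -0.004, -1.0]]
wrist_force: [-0.2, 0.8, -0.2]
gripper_width: 0.894
gripper_force: 0.0
```

Request:
apply_moves([
  {"grip":0,"offset":[0,0,0],"spin":0},
  {"grip":0,"offset":[0,0,0],"spin":0},
  {"grip":0,"offset":[0,0,0],"spin":0},
])

```text
time_s: 2.5
tcp_pos: [0.5456, 0.2272, 0.0903]
ee_rot: [[0.314, -0.95, 0.001], [-0.95, -0.314, 0.001], [-0.0, -0.001, -1.0]]
wrist_force: [0.1, 0.8, -0.5]
gripper_width: 0.63
gripper_force: 0.0
```

```bash
python3 -c "
from h import *
rel([.5437,.2243,.086],.318-1.13)"
```

```text
t 2.5 tcp [0.5456 0.2272 0.0903] off_cm [0.22 0.28 0.43] spin 1.1311355812957422 j6 -20.0 F [ 0.1  0.8 -0.5] w 0.63 0.0
```

Request:
apply_moves([
  {"grip":0,"offset":[0.2,0.2,0.4],"spin":0},
  {"grip":0,"offset":[0.2,0.2,0.4],"spin":0},
  {"grip":0,"offset":[0.2,0.2,0.4],"spin":0},
  {"grip":0,"offset":[0.2,0.2,0.4],"spin":0},
  {"grip":0,"offset":[0.2,0.2,0.4],"spin":0},
])

```text
time_s: 3.0
tcp_pos: [0.5442, 0.2245, 0.0855]
ee_rot: [[0.314, -0.95, 0.0], [-0.95, -0.314, -0.0], [0.0, -0.0, -1.0]]
wrist_force: [-0.8, -0.3, -1.1]
gripper_width: 0.166
gripper_force: 0.0
```

Request:
apply_moves([
  {"grip":0,"offset":[0,0,0],"spin":0},
  {"grip":0,"offset":[0,0,0],"spin":0},
  {"grip":0,"offset":[0,0,0],"spin":0},
])

```text
time_s: 3.3
tcp_pos: [0.543, 0.224, 0.0854]
ee_rot: [[0.313, -0.95, -0.002], [-0.95, -0.313, -0.001], [0.0, 0.003, -1.0]]
wrist_force: [-6.0, 0.4, 3.5]
gripper_width: 0.136
gripper_force: 29.9
```

```bash
python3 -c "
from h import *
rel([.5437,.2243,.086],.318-1.13)"
```

```text
t 3.3 tcp [0.543  0.224  0.0854] off_cm [-0.01 -0.08 -0.06] spin 1.1307220719302795 j6 -19.9 F [-6.   0.4  3.5] w 0.136 29.944340873043984
```

Request:
apply_moves([
  {"grip":0,"offset":[0,0,0],"spin":0.12},
  {"grip":0,"offset":[0,0,0],"spin":0.24},
  {"grip":0,"offset":[0,0,0],"spin":0.36},
  {"grip":0,"offset":[0,0,0],"spin":0.48},
  {"grip":0,"offset":[0,0,0],"spin":0.6},
])

```text
time_s: 3.8
tcp_pos: [0.5433, 0.224, 0.0854]
ee_rot: [[-0.282, -0.959, -0.002], [-0.959, 0.282, -0.001], [0.002, 0.001, -1.0]]
wrist_force: [-4.4, -0.4, 2.5]
gripper_width: 0.136
gripper_force: 29.9
```

Request:
apply_moves([
  {"grip":0,"offset":[0,0,0],"spin":0.12},
  {"grip":0,"offset":[0,0,0],"spin":0.24},
  {"grip":0,"offset":[0,0,0],"spin":0.36},
  {"grip":0,"offset":[0,0,0],"spin":0.48},
  {"grip":0,"offset":[0,0,0],"spin":0.53},
])

```text
time_s: 4.3
tcp_pos: [0.5435, 0.2239, 0.0854]
ee_rot: [[-0.727, -0.687, -0.002], [-0.687, 0.727, -0.001], [0.002, 0.0, -1.0]]
wrist_force: [-4.3, -2.0, 3.2]
gripper_width: 0.134
gripper_force: 29.9
```

Request:
apply_moves([
  {"grip":0,"offset":[0,0,0],"spin":0},
  {"grip":0,"offset":[0,0,0],"spin":0},
])

```text
time_s: 4.5
tcp_pos: [0.5435, 0.2239, 0.0854]
ee_rot: [[-0.725, -0.689, -0.002], [-0.689, 0.725, -0.001], [0.002, 0.0, -1.0]]
wrist_force: [-4.3, -2.4, 2.8]
gripper_width: 0.132
gripper_force: 30.0
```

```bash
cat > d.py <<'E'
from h import *
import sys
rel([.5437,.2243,.086],.318-1.13)
c=r.capture('side');W=pts(c);K,R,t=c["mtx"],c["R"],c["t"].ravel()
hsv=cv2.cvtColor(c["img"],cv2.COLOR_BGR2HSV)
b=(hsv[...,0]>100)&(hsv[...,0]<125)&(hsv[...,1]>130)
ax=np.array([.542,.2219])
for a in np.arange(1.6,3.3,.04):
    s=''
    for rad in (.05,.06,.07,.078):
        x=K@(R@np.r_[ax+rad*np.array([np.cos(a),np.sin(a)]),.057]+t);u=(x[:2]/x[2]).round().astype(int);s+=str(int(b[u[1],u[0]]))
    print(round(a,2),s,end='; ')
cv2.imwrite('pics/s_%s.png'%sys.argv[1],cv2.resize(c["img"][160:290,120:400],None,fx=2.5,fy=2.5,interpolation=3))
E
python3 d.py 1
```

```text
t 4.5 tcp [0.5435 0.2239 0.0854] off_cm [-0.04  0.01 -0.06] spin 0.0014983146624341082 j6 -84.6 F [-4.3 -2.4  2.8] w 0.132 29.973181919194758
1.6 1111; 1.64 1111; 1.68 1111; 1.72 1111; 1.76 1111; 1.8 1111; 1.84 1111; 1.88 1111; 1.92 1111; 1.96 1111; 2.0 1111; 2.04 1111; 2.08 1001; 2.12 0000; 2.16 0000; 2.2 0000; 2.24 0000; 2.28 0000; 2.32 0000; 2.36 0000; 2.4 0000; 2.44 0000; 2.48 0000; 2.52 0000; 2.56 0000; 2.6 0000; 2.64 0000; 2.68 0000; 2.72 0000; 2.76 1000; 2.8 1011; 2.84 1111; 2.88 1111; 2.92 1111; 2.96 1111; 3.0 1111; 3.04 1111; 3.08 1111; 3.12 1111; 3.16 1111; 3.2 1111; 3.24 1111; 3.28 1111;
```

Request:
apply_moves([
  {"grip":0.6,"offset":[0,0,0],"spin":0},
  {"grip":0.6,"offset":[0,0,0],"spin":0},
  {"grip":0.6,"offset":[0,0,0],"spin":0},
  {"grip":0.6,"offset":[0,0,-2],"spin":0},
  {"grip":0.6,"offset":[0,0,-5],"spin":0},
])

```text
time_s: 5.05
tcp_pos: [0.5436, 0.2241, 0.1343]
ee_rot: [[-0.725, -0.689, -0.003], [-0.689, 0.725, -0.002], [0.004, 0.0, -1.0]]
wrist_force: [0.1, 0.2, 0.1]
gripper_width: 0.5
gripper_force: 0.0
```

Request:
apply_moves([
  {"grip":0.6,"offset":[-1,0,-4],"spin":0},
  {"grip":0.6,"offset":[-2,0,-8],"spin":0},
  {"grip":0.6,"offset":[-4,0,-11],"spin":0},
  {"grip":0.6,"offset":[-4,0,-11],"spin":0},
  {"grip":0.6,"offset":[-4,0,-11],"spin":0},
])

```text
time_s: 5.55
tcp_pos: [0.5734, 0.2525, 0.2457]
ee_rot: [[-0.725, -0.689, 0.001], [-0.689, 0.725, 0.001], [-0.002, 0.0, -1.0]]
wrist_force: [-0.4, -0.6, -0.8]
gripper_width: 0.599
gripper_force: 0.0
```

```bash
python3 -c "
from h import *
rel([.474,-.1835,.24],.76)
c=r.capture('wrist');np.savez('w3.npz',**c);cv2.imwrite('pics/w3.png',c['img'])";sed -i 's/v<215/v<300/g' b.py; python3 b.py w3.npz
```

```text
t 5.55 tcp [0.5734 0.2525 0.2457] off_cm [ 37.24 -24.76   0.5 ] spin 1.5706484517790493 j6 -85.0 F [-0.4 -0.6 -0.8] w 0.599 0.0
axis [0.54421811 0.22296455]
green 324 [43. 23.] [ 0.60860311 -0.03203453] r 0.2630018271650444 ang -1.3234744757147225
green 144 [335. 143.] [0.47644673 0.29554145] r 0.0992993774780875 ang 2.3219679274007503
orange 86 [109.  78.] [0.60506793 0.05409626] r 0.1794970819460236 ang -1.224940763071321
orange 4 [119.  79.] [0.59775935 0.06296643] r 0.1687188857794048 ang -1.2478732354336954
edge angles [1.905 1.911 1.912 1.913 1.914 1.914 1.915 1.915 1.917 1.917 1.919 1.919
 1.921 1.922 1.922 1.923 1.924 1.924 1.925 1.926 1.928 1.93  1.936 1.937
 2.704 2.708 2.708 2.712 2.713 2.715 2.716 2.717 2.717 2.718 2.72  2.72
 2.721 2.723 2.724 2.725 2.726 2.728 2.728 2.73  2.737 2.737 2.744]
```

View pics/w3.png

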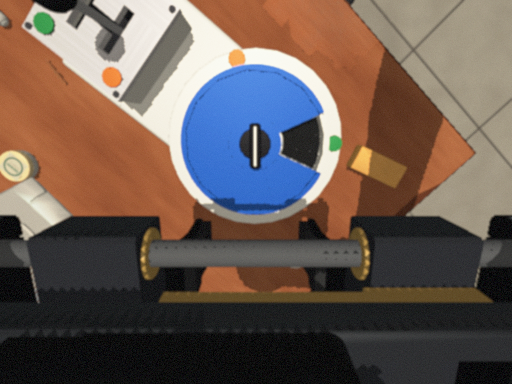

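The opening now lies at 2.321 rad against 2.322 for the green mark, so they are aligned, and the cover is released. Next I'll go to the bottle.

Request:
apply_moves([
  {"grip":0.6,"offset":[4,-2,0],"spin":-0.14},
  {"grip":0.6,"offset":[8,-4,0],"spin":-0.28},
  {"grip":0.6,"offset":[12,-6,0],"spin":-0.42},
  {"grip":0.6,"offset":[16,-8,0],"spin":-0.56},
  {"grip":0.6,"offset":[20,-10,0],"spin":-0.7},
])

```text
time_s: 6.1
tcp_pos: [0.495, 0.0398, 0.244]
ee_rot: [[-0.105, -0.995, -0.003], [-0.995, 0.105, -0.001], [0.001, 0.003, -1.0]]
wrist_force: [0.9, -0.2, 0.4]
gripper_width: 0.597
gripper_force: 0.0
```

```bash
python3 -c "
from h import *
rel([.433,-.14,.245],.76)"
```

```text
t 6.1 tcp [0.495  0.0398 0.244 ] off_cm [18.53  4.29 -0.07] spin -0.8648267641349268 j6 -29.4 F [ 0.9 -0.2  0.4] w 0.597 0.0
```

Request:
apply_moves([
  {"grip":0.6,"offset":[4.5,1,0],"spin":-0.145},
  {"grip":0.6,"offset":[9,2,0],"spin":-0.29},
  {"grip":0.6,"offset":[13.5,3,0],"spin":-0.43},
  {"grip":0.6,"offset":[17,4,0],"spin":-0.57},
  {"grip":0.6,"offset":[18.5,4.3,0],"spin":-0.71},
])

```text
time_s: 6.6
tcp_pos: [0.431, -0.1395, 0.2441]
ee_rot: [[0.566, -0.824, -0.003], [-0.824, -0.566, 0.0], [-0.002, 0.003, -1.0]]
wrist_force: [-0.3, 0.9, 0.4]
gripper_width: 0.6
gripper_force: 0.0
```

Request:
apply_moves([
  {"grip":0.5,"offset":[0,0,0],"spin":-0.13},
  {"grip":0.5,"offset":[0,0,0],"spin":-0.155},
  {"grip":0.5,"offset":[0,0,0],"spin":-0.155},
])

```text
time_s: 6.9
tcp_pos: [0.4331, -0.1373, 0.2446]
ee_rot: [[0.683, -0.731, -0.002], [-0.731, -0.683, 0.0], [-0.001, 0.001, -1.0]]
wrist_force: [-0.4, -0.5, -0.1]
gripper_width: 0.51
gripper_force: 0.0
```

```bash
cat > e.py <<'E'
from h import *
import sys
c=r.capture('wrist');cv2.imwrite(sys.argv[1],c['img']);K,R,t=c["mtx"],c["R"],c["t"].ravel()
W=pts(c);hsv=cv2.cvtColor(c["img"],cv2.COLOR_BGR2HSV);H,S,V=[hsv[...,i].astype(int) for i in range(3)]
m=((H<6)|(H>172))&(S>170)&(V>60)&(W[...,2]>.03)
k,L,st,ce=cv2.connectedComponentsWithStats(m.astype(np.uint8))
for i in range(1,k):
    if st[i,4]>25:
        p=W[L==i];top=p[p[:,2]>p[:,2].max()-.006];print(st[i],ce[i].round(),np.median(p,0).round(4),"top",top.mean(0).round(4),((top.max(0)+top.min(0))/2).round(4),p[:,2].max(), np.ptp(p,0))
rel([.474,-.1835,.1],.76)
E
python3 e.py pics/w4.png
```

```text
[247 119  10  11  88] [251. 124.] [ 0.4788 -0.1811  0.0545] top [ 0.4785 -0.1804  0.0602] [ 0.4785 -0.1803  0.0598] 0.06264133538682456 [0.01105983 0.01102904 0.01204065]
t 6.95 tcp [ 0.4334 -0.1371  0.2448] off_cm [ 6.18  0.19 14.48] spin -0.008118116556857125 j6 40.1 F [ 0.6 -0.4 -0.3] w 0.505 0.0
```

View pics/w4.png

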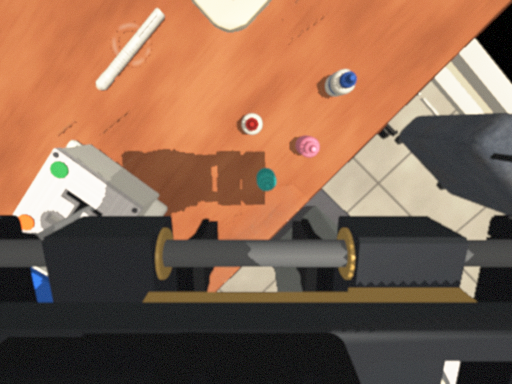

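The red cap is at (252,124), which gives about (0.478, -0.181). I'll move over it, descend and grip the cap.

Request:
apply_moves([
  {"grip":0.5,"offset":[3,0,1],"spin":0},
  {"grip":0.5,"offset":[6.2,-0.2,3],"spin":0},
  {"grip":0.5,"offset":[6.2,-0.2,7],"spin":0},
  {"grip":0.5,"offset":[6.2,-0.2,11],"spin":0},
  {"grip":0.5,"offset":[6.2,-0.2,11],"spin":0},
])

```text
time_s: 7.45
tcp_pos: [0.4736, -0.1802, 0.1302]
ee_rot: [[0.683, -0.731, -0.013], [-0.731, -0.683, 0.002], [-0.011, 0.008, -1.0]]
wrist_force: [-1.0, -0.3, -0.9]
gripper_width: 0.501
gripper_force: 0.0
```

```bash
python3 -c "
from h import *
rel([.478,-.181,.064],.76)"
```

```text
t 7.45 tcp [ 0.4736 -0.1802  0.1302] off_cm [ 0.42 -0.32  6.61] spin -0.008471824269702388 j6 45.6 F [-1.  -0.3 -0.9] w 0.501 0.0
```

Request:
apply_moves([
  {"grip":0.5,"offset":[0.2,-0.2,2],"spin":0},
  {"grip":0.5,"offset":[0.2,-0.2,4],"spin":0},
  {"grip":0.5,"offset":[0.2,-0.2,4],"spin":0},
  {"grip":0.5,"offset":[0.2,-0.2,4],"spin":0},
])

```text
time_s: 7.85
tcp_pos: [0.4816, -0.1811, 0.0971]
ee_rot: [[0.685, -0.729, 0.002], [-0.729, -0.685, -0.001], [0.002, -0.001, -1.0]]
wrist_force: [0.4, 0.8, 0.0]
gripper_width: 0.498
gripper_force: 0.0
```

```bash
python3 -c "
from h import *
rel([.478,-.181,.064],.76)"
```

```text
t 7.85 tcp [ 0.4816 -0.1811  0.0971] off_cm [-0.26  0.25  3.31] spin -0.0056051520710385105 j6 45.7 F [0.4 0.8 0. ] w 0.498 0.0
```

Request:
apply_moves([
  {"grip":0.5,"offset":[-0.2,0.2,1.5],"spin":0},
  {"grip":0.5,"offset":[-0.2,0.2,3],"spin":0},
  {"grip":0.5,"offset":[-0.2,0.2,3.2],"spin":0},
  {"grip":0.5,"offset":[-0.2,0.2,3.2],"spin":0},
  {"grip":0.1,"offset":[-0.2,0.2,3.2],"spin":0},
])

```text
time_s: 8.35
tcp_pos: [0.4788, -0.1812, 0.065]
ee_rot: [[0.685, -0.729, 0.003], [-0.729, -0.685, -0.0], [0.002, -0.002, -1.0]]
wrist_force: [-0.2, 0.6, 0.0]
gripper_width: 0.465
gripper_force: 0.0
```

Request:
apply_moves([
  {"grip":0,"offset":[0,0,0],"spin":0},
  {"grip":0,"offset":[0,0,0],"spin":0},
  {"grip":0,"offset":[0,0,0],"spin":0},
  {"grip":0,"offset":[0,0,0],"spin":0},
  {"grip":0,"offset":[0,0,0],"spin":0},
])

```text
time_s: 8.85
tcp_pos: [0.4779, -0.1812, 0.0637]
ee_rot: [[0.684, -0.729, 0.0], [-0.729, -0.684, -0.0], [0.0, -0.0, -1.0]]
wrist_force: [-0.4, 0.8, 0.7]
gripper_width: 0.159
gripper_force: 30.0
```

Request:
apply_moves([
  {"grip":0,"offset":[0,0,0],"spin":0},
  {"grip":0,"offset":[0,0,0],"spin":0},
])

```text
time_s: 9.05
tcp_pos: [0.4779, -0.1812, 0.0637]
ee_rot: [[0.684, -0.729, 0.0], [-0.729, -0.684, -0.0], [0.0, -0.0, -1.0]]
wrist_force: [-0.1, -0.1, 1.9]
gripper_width: 0.154
gripper_force: 30.0
```

Request:
apply_moves([
  {"grip":0,"offset":[0,0,-2],"spin":0},
  {"grip":0,"offset":[0,0,-6],"spin":0},
  {"grip":0,"offset":[0,0,-11],"spin":0},
  {"grip":0,"offset":[0,0,-16],"spin":0},
  {"grip":0,"offset":[0,0,-20],"spin":0},
])

```text
time_s: 9.55
tcp_pos: [0.4777, -0.1813, 0.2665]
ee_rot: [[0.684, -0.729, 0.002], [-0.729, -0.684, -0.0], [0.002, -0.001, -1.0]]
wrist_force: [0.2, -0.2, 0.3]
gripper_width: 0.153
gripper_force: 30.0
```

Request:
apply_moves([
  {"grip":0,"offset":[0,0,0],"spin":0},
  {"grip":0,"offset":[0,0,0],"spin":0},
])

```text
time_s: 9.75
tcp_pos: [0.4775, -0.1809, 0.264]
ee_rot: [[0.684, -0.729, 0.001], [-0.729, -0.684, 0.001], [0.0, -0.002, -1.0]]
wrist_force: [0.3, 0.6, -2.1]
gripper_width: 0.153
gripper_force: 30.0
```

```bash
python3 -c "
from h import *
rel([.5058,.2641,.26],.751)
c=r.capture('side');cv2.imwrite('pics/s2.png',cv2.resize(c['img'][130:300,120:420],None,fx=2.5,fy=2.5,interpolation=3))"
```

```text
t 9.75 tcp [ 0.4775 -0.1809  0.264 ] off_cm [-30.53 -32.51   0.43] spin 0.0022322484797996367 j6 45.7 F [ 0.3  0.6 -2.1] w 0.153 29.99990875730873
```

View pics/s2.png

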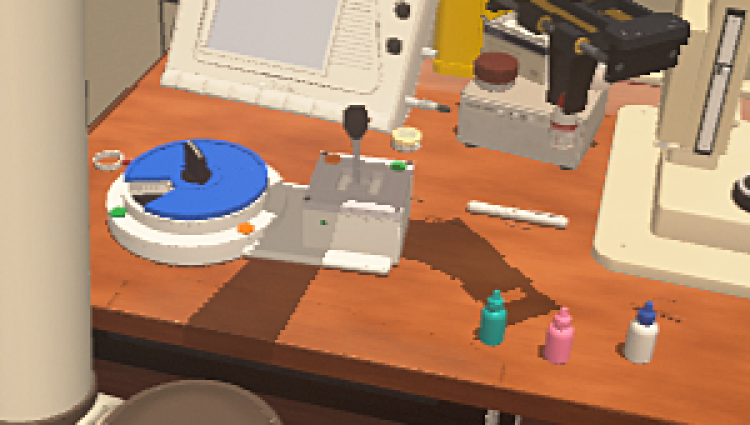

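The bottle hangs upright in the gripper at (565,130) and the cover opening faces the green mark. I'll traverse to the station.

Request:
apply_moves([
  {"grip":0,"offset":[-2,-2.1,0],"spin":0},
  {"grip":0,"offset":[-5,-5.3,0],"spin":0},
  {"grip":0,"offset":[-8.2,-8.7,0],"spin":0},
  {"grip":0,"offset":[-11.4,-12.1,0],"spin":0},
  {"grip":0,"offset":[-14.6,-15.5,0],"spin":0},
])

```text
time_s: 10.3
tcp_pos: [0.4896, 0.0328, 0.2613]
ee_rot: [[0.684, -0.73, -0.004], [-0.73, -0.684, -0.001], [-0.002, 0.004, -1.0]]
wrist_force: [1.0, -0.7, -0.1]
gripper_width: 0.151
gripper_force: 30.0
```

Request:
apply_moves([
  {"grip":0,"offset":[-3.2,-3.4,0],"spin":0},
  {"grip":0,"offset":[-6.4,-6.8,0],"spin":0},
  {"grip":0,"offset":[-9.6,-10.2,0],"spin":0},
  {"grip":0,"offset":[-12.6,-13.4,0],"spin":0},
  {"grip":0,"offset":[-14.6,-15.5,0],"spin":0},
])

```text
time_s: 10.8
tcp_pos: [0.503, 0.2462, 0.2607]
ee_rot: [[0.686, -0.728, -0.004], [-0.728, -0.686, -0.003], [-0.001, 0.005, -1.0]]
wrist_force: [1.1, -0.2, -0.6]
gripper_width: 0.156
gripper_force: 30.0
```

Request:
apply_moves([
  {"grip":0,"offset":[-0.6,-0.7,0],"spin":0},
  {"grip":0,"offset":[-0.6,-0.7,0],"spin":0},
  {"grip":0,"offset":[-0.6,-0.7,0],"spin":0},
])

```text
time_s: 11.1
tcp_pos: [0.5044, 0.2519, 0.2623]
ee_rot: [[0.684, -0.73, -0.002], [-0.73, -0.684, -0.002], [-0.0, 0.003, -1.0]]
wrist_force: [0.2, -1.4, 1.2]
gripper_width: 0.151
gripper_force: 30.0
```

```bash
python3 -c "
from h import *
rel([.5058,.2641,.096],.751)"
```

```text
t 11.1 tcp [0.5044 0.2519 0.2623] off_cm [-0.79 -0.98 16.63] spin 0.0019213088116014632 j6 0.1 F [ 0.2 -1.4  1.2] w 0.151 29.999873504420975
```

Request:
apply_moves([
  {"grip":0,"offset":[-0.8,-1.0,3],"spin":0},
  {"grip":0,"offset":[-0.8,-1.0,7],"spin":0},
  {"grip":0,"offset":[-0.8,-1.0,11],"spin":0},
  {"grip":0,"offset":[-0.8,-1.0,12],"spin":0},
  {"grip":0,"offset":[-0.8,-1.0,12],"spin":0},
])

```text
time_s: 11.6
tcp_pos: [0.5064, 0.264, 0.1425]
ee_rot: [[0.683, -0.73, -0.003], [-0.73, -0.683, -0.003], [0.0, 0.004, -1.0]]
wrist_force: [0.9, 0.9, 0.6]
gripper_width: 0.155
gripper_force: 30.0
```

Request:
apply_moves([
  {"grip":0,"offset":[0,0,0],"spin":0},
  {"grip":0,"offset":[0,0,0],"spin":0},
])

```text
time_s: 11.8
tcp_pos: [0.508, 0.2664, 0.146]
ee_rot: [[0.684, -0.729, 0.004], [-0.729, -0.684, 0.003], [0.0, -0.005, -1.0]]
wrist_force: [-0.2, -0.6, 0.1]
gripper_width: 0.156
gripper_force: 30.0
```

```bash
python3 -c "
from h import *
rel([.5058,.2641,.0955],.751)
c=r.capture('wrist');np.savez('w5.npz',**c);cv2.imwrite('pics/w5.png',c['img'])"
```

```text
t 11.8 tcp [0.508  0.2664 0.146 ] off_cm [0.01 0.34 5.05] spin 0.0025052218756664857 j6 -0.7 F [-0.2 -0.6  0.1] w 0.156 29.999907199235167
```

View pics/w5.png

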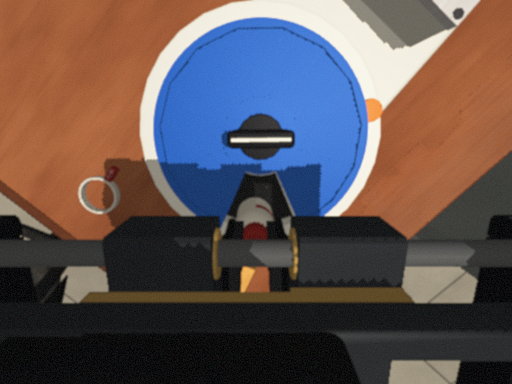

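The held bottle is at column 256 and the opening and bar are centred at 261, which agrees with the computed +3.4 mm y correction. I'll lower it.

Request:
apply_moves([
  {"grip":0,"offset":[0,0.3,0],"spin":0},
  {"grip":0,"offset":[0,0.3,1],"spin":0},
  {"grip":0,"offset":[0,0.3,2],"spin":0},
  {"grip":0,"offset":[0,0.3,2],"spin":0},
  {"grip":0,"offset":[0,0.3,2],"spin":0},
])

```text
time_s: 12.35
tcp_pos: [0.5044, 0.2635, 0.1228]
ee_rot: [[0.684, -0.729, -0.001], [-0.729, -0.684, -0.001], [0.0, 0.002, -1.0]]
wrist_force: [0.3, 0.8, 0.7]
gripper_width: 0.157
gripper_force: 30.0
```

```bash
python3 -c "
from h import *
rel([.5058,.2641,.0955],.751)"
```

```text
t 12.35 tcp [0.5044 0.2635 0.1228] off_cm [ 0.06 -0.15  2.73] spin 0.0027554591546952167 j6 -0.7 F [0.3 0.8 0.7] w 0.157 30.000033055257518
```

Request:
apply_moves([
  {"grip":0,"offset":[0,-0.1,0.8],"spin":0},
  {"grip":0,"offset":[0,-0.1,1.6],"spin":0},
  {"grip":0,"offset":[0,-0.1,2.3],"spin":0},
  {"grip":0,"offset":[0,-0.1,2.7],"spin":0},
  {"grip":0,"offset":[0,-0.1,2.7],"spin":0},
])

```text
time_s: 12.85
tcp_pos: [0.5049, 0.264, 0.0956]
ee_rot: [[0.684, -0.729, -0.001], [-0.729, -0.684, -0.001], [-0.0, 0.002, -1.0]]
wrist_force: [0.8, 0.7, -0.1]
gripper_width: 0.154
gripper_force: 30.0
```

Request:
apply_moves([
  {"grip":0,"offset":[0,0,0],"spin":0},
  {"grip":0,"offset":[0,0,0],"spin":0},
])

```text
time_s: 13.05
tcp_pos: [0.5055, 0.2646, 0.0969]
ee_rot: [[0.684, -0.729, 0.001], [-0.729, -0.684, 0.001], [0.0, -0.001, -1.0]]
wrist_force: [-0.3, 0.2, -0.8]
gripper_width: 0.154
gripper_force: 30.0
```

```bash
python3 -c "
from h import *
rel([.5058,.2641,.094],.751)"
```

```text
t 13.05 tcp [0.5055 0.2646 0.0969] off_cm [0.05 0.01 0.29] spin 0.002675169091480356 j6 -0.7 F [-0.3  0.2 -0.8] w 0.154 30.000011078082025
```

Lower another 3 mm, then release to a limited opening and lift straight up.

Request:
apply_moves([
  {"grip":0,"offset":[0,0,0.15],"spin":0},
  {"grip":0,"offset":[0,0,0.3],"spin":0},
  {"grip":0,"offset":[0,0,0.3],"spin":0},
  {"grip":0,"offset":[0,0,0.3],"spin":0},
])

```text
time_s: 13.45
tcp_pos: [0.5054, 0.2645, 0.0938]
ee_rot: [[0.684, -0.729, 0.0], [-0.729, -0.684, 0.0], [0.0, -0.0, -1.0]]
wrist_force: [-0.8, -0.2, 0.6]
gripper_width: 0.152
gripper_force: 30.0
```

Request:
apply_moves([
  {"grip":0.4,"offset":[0,0,0],"spin":0},
  {"grip":0.4,"offset":[0,0,0],"spin":0},
  {"grip":0.4,"offset":[0,0,0],"spin":0},
  {"grip":0.4,"offset":[0,0,0],"spin":0},
  {"grip":0.4,"offset":[0,0,0],"spin":0},
])

```text
time_s: 13.95
tcp_pos: [0.5052, 0.2643, 0.0935]
ee_rot: [[0.684, -0.729, -0.0], [-0.729, -0.684, -0.0], [0.0, 0.0, -1.0]]
wrist_force: [0.4, -0.2, -0.6]
gripper_width: 0.39
gripper_force: 0.0
```

Request:
apply_moves([
  {"grip":0.4,"offset":[0,0,-2],"spin":0},
  {"grip":0.4,"offset":[0,0,-5],"spin":0},
  {"grip":0.4,"offset":[0,0,-9],"spin":0},
  {"grip":0.4,"offset":[0,0,-13],"spin":0},
  {"grip":0.4,"offset":[0,0,-16],"spin":0},
])

```text
time_s: 14.45
tcp_pos: [0.5057, 0.2645, 0.2565]
ee_rot: [[0.684, -0.729, 0.003], [-0.729, -0.684, 0.002], [0.001, -0.003, -1.0]]
wrist_force: [0.2, 0.4, 0.7]
gripper_width: 0.398
gripper_force: 0.0
```

```bash
python3 -c "
from h import *
rel([.5588,.0315,.25],.751)
c=r.capture('side');cv2.imwrite('pics/s3.png',cv2.resize(c['img'][140:290,120:320],None,fx=3.5,fy=3.5,interpolation=3))"
```

```text
t 14.45 tcp [0.5057 0.2645 0.2565] off_cm [20.62 12.08  0.62] spin 0.0027875576008753455 j6 -0.7 F [0.2 0.4 0.7] w 0.398 0.0
```

View pics/s3.png

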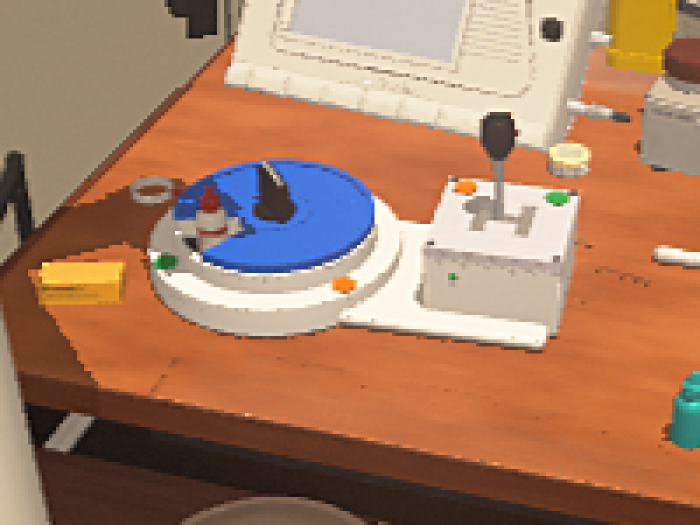

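The bottle stands upright in the green station, with its cap at (210,200) inside the opening, and the marks are in place. Now the lever. I'll turn the jaws to close along the mixer's y and stop short of the knob.

Request:
apply_moves([
  {"grip":0.7,"offset":[3.2,3.4,-1],"spin":-0.14},
  {"grip":0.7,"offset":[6.4,6.8,-1.5],"spin":-0.28},
  {"grip":0.7,"offset":[9.6,10.2,-1.5],"spin":-0.42},
  {"grip":0.7,"offset":[12.8,13.6,-1.5],"spin":-0.56},
  {"grip":0.7,"offset":[15.8,17,-1.5],"spin":-0.7},
])

```text
time_s: 15.0
tcp_pos: [0.489, 0.032, 0.2685]
ee_rot: [[0.994, -0.114, 0.0], [-0.114, -0.994, 0.0], [0.0, -0.0, -1.0]]
wrist_force: [0.9, -0.4, 0.2]
gripper_width: 0.684
gripper_force: 0.0
```

Request:
apply_moves([
  {"grip":0.7,"offset":[0,0,0],"spin":-0.1},
  {"grip":0.7,"offset":[0,0,0],"spin":-0.2},
  {"grip":0.7,"offset":[0,0,0],"spin":-0.2},
  {"grip":0.7,"offset":[0,0,0],"spin":-0.2},
])

```text
time_s: 15.4
tcp_pos: [0.4895, 0.0338, 0.2684]
ee_rot: [[0.997, 0.078, -0.0], [0.078, -0.997, 0.0], [-0.0, -0.0, -1.0]]
wrist_force: [0.3, -0.3, 0.1]
gripper_width: 0.701
gripper_force: 0.0
```

```bash
cat > k.py <<'E'
from h import *
for n in('side','wrist','scene'):
    c=r.capture(n);W=pts(c);hsv=cv2.cvtColor(c["img"],cv2.COLOR_BGR2HSV)
    roi=(abs(W[...,0]-.565)<.09)&(abs(W[...,1]-.02)<.09)&(W[...,2]>.125)&(W[...,2]<.175)&(hsv[...,2]<110)
    k,L,st,ce=cv2.connectedComponentsWithStats(roi.astype(np.uint8))
    for i in range(1,k):
        if st[i,4]>12:
            p=W[L==i];o=-np.array(c["R"]).T@np.array(c["t"]).ravel();print(n,st[i],"med",np.median(p,0).round(4),"mid",((p.max(0)+p.min(0))/2).round(4),"rng",np.ptp(p,0).round(3),"cam",o.round(2))
            u=p.mean(0)-o;u/=np.linalg.norm(u);print("   est centre",(np.median(p,0)+.011*u).round(4))
    g=None
    hs=hsv.astype(int);
    for nm,m in(("green",(hs[...,0]>45)&(hs[...,0]<80)&(hs[...,1]>90)),("orange",(hs[...,0]>5)&(hs[...,0]<22)&(hs[...,1]>150))):
        m=m&(abs(W[...,2]-.077)<.01)&(abs(W[...,1]-.03)<.1)
        if m.sum()>8: print("  ",nm,m.sum(),W[m].mean(0).round(4))
rel([.5588,.0315,.153],1.651)
E
python3 k.py
```

```text
side [257 172  11  14 109] med [0.5484 0.0334 0.1545] mid [0.5538 0.0355 0.1497] rng [0.023 0.026 0.037] cam [-0.39 -0.19  0.68]
   est centre [0.5578 0.0356 0.1493]
   green 16 [ 0.5983 -0.0059  0.0763]
   orange 42 [0.8415 0.0319 0.0769]
wrist [240 102  34  35 922] med [0.5577 0.039  0.1645] mid [0.5574 0.0385 0.1595] rng [0.028 0.028 0.018] cam [0.56 0.04 0.41]
   est centre [0.5578 0.039  0.1535]
   green 221 [ 0.5983 -0.0032  0.0766]
   orange 209 [0.5925 0.0733 0.0767]
scene [251 179   8  10  52] med [0.5523 0.0429 0.1641] mid [0.5539 0.0388 0.1581] rng [0.019 0.027 0.032] cam [-0.23  0.72  1.33]
   est centre [0.5578 0.0381 0.1558]
   orange 21 [ 0.8479 -0.0033  0.0773]
t 15.55 tcp [0.4895 0.0341 0.2684] off_cm [ 6.89  0.8  11.54] spin -0.0007553316793318388 j6 71.6 F [-0.4  0.4 -0. ] w 0.7 0.0
```

Request:
apply_moves([
  {"grip":0.7,"offset":[3.5,0.1,0],"spin":0},
  {"grip":0.7,"offset":[6.8,0.1,1],"spin":0},
  {"grip":0.7,"offset":[6.8,0.1,4],"spin":0},
  {"grip":0.7,"offset":[6.8,0.1,5.5],"spin":0},
  {"grip":0.7,"offset":[6.8,0.1,5.5],"spin":0},
])

```text
time_s: 16.05
tcp_pos: [0.5561, 0.0381, 0.2106]
ee_rot: [[0.997, 0.079, -0.006], [0.079, -0.997, -0.002], [-0.006, 0.001, -1.0]]
wrist_force: [0.5, -0.6, -0.3]
gripper_width: 0.701
gripper_force: 0.0
```

```bash
python3 -c "
from h import *
rel([.5577,.0385,.154],1.651)"
```

```text
t 16.05 tcp [0.5561 0.0381 0.2106] off_cm [ 0.2  -0.03  5.66] spin -0.0009515388388745549 j6 74.0 F [ 0.5 -0.6 -0.3] w 0.701 0.0
```

Request:
apply_moves([
  {"grip":0.7,"offset":[0,0,2],"spin":0},
  {"grip":0.7,"offset":[0,0,4.5],"spin":0},
  {"grip":0.7,"offset":[0,0,5.6],"spin":0},
  {"grip":0.7,"offset":[0,0,5.6],"spin":0},
  {"grip":0.2,"offset":[0,0,5.6],"spin":0},
])

```text
time_s: 16.55
tcp_pos: [0.5583, 0.0384, 0.1588]
ee_rot: [[0.997, 0.08, 0.002], [0.08, -0.997, 0.0], [0.002, 0.0, -1.0]]
wrist_force: [0.0, 0.2, -0.1]
gripper_width: 0.665
gripper_force: 0.0
```

Request:
apply_moves([
  {"grip":0,"offset":[0,0,0],"spin":0},
  {"grip":0,"offset":[0,0,0],"spin":0},
  {"grip":0,"offset":[0,0,0],"spin":0},
  {"grip":0,"offset":[0,0,0],"spin":0},
  {"grip":0,"offset":[0,0,0],"spin":0},
])

```text
time_s: 17.05
tcp_pos: [0.5577, 0.0381, 0.158]
ee_rot: [[0.997, 0.08, 0.001], [0.08, -0.997, -0.0], [0.001, 0.0, -1.0]]
wrist_force: [-0.1, -0.3, 2.3]
gripper_width: 0.327
gripper_force: 29.9
```

```bash
python3 -c "
from h import *
rel([.5597,-.005,.149],1.651)"
```

```text
t 17.05 tcp [0.5577 0.0381 0.158 ] off_cm [-0.14  4.32  0.9 ] spin -0.00011074535427368914 j6 74.0 F [-0.1 -0.3  2.3] w 0.327 29.935223326547202
```

Request:
apply_moves([
  {"grip":0,"offset":[0,1,0],"spin":0},
  {"grip":0,"offset":[0,2,0.1],"spin":0},
  {"grip":0,"offset":[0,3,0.2],"spin":0},
  {"grip":0,"offset":[0,3.8,0.4],"spin":0},
  {"grip":0,"offset":[0,4.3,0.5],"spin":0},
])

```text
time_s: 17.55
tcp_pos: [0.5618, -0.0039, 0.1534]
ee_rot: [[0.997, 0.079, 0.003], [0.079, -0.997, 0.003], [0.004, -0.003, -1.0]]
wrist_force: [-1.0, 5.6, 5.0]
gripper_width: 0.332
gripper_force: 30.0
```

Request:
apply_moves([
  {"grip":0,"offset":[0,0.1,0],"spin":0},
  {"grip":0,"offset":[0,0.1,0],"spin":0},
])

```text
time_s: 17.75
tcp_pos: [0.5617, -0.005, 0.1532]
ee_rot: [[0.997, 0.079, 0.002], [0.079, -0.997, 0.002], [0.003, -0.002, -1.0]]
wrist_force: [0.1, 4.6, 4.3]
gripper_width: 0.331
gripper_force: 30.0
```

```bash
python3 -c "
from h import *
rel([.5985,-.0017,.142],1.651)"; python3 k.py
```

```text
t 17.75 tcp [ 0.5617 -0.005   0.1532] off_cm [ 3.69 -0.04  1.13] spin -0.0007348537240723374 j6 78.6 F [0.1 4.6 4.3] w 0.331 29.963875050027582
side [268 172  20  17 213] med [ 0.5525 -0.007   0.1531] mid [ 0.5587 -0.0073  0.1503] rng [0.028 0.051 0.049] cam [-0.39 -0.19  0.68]
   est centre [ 0.562  -0.0052  0.1478]
   green 16 [ 0.5975 -0.006   0.0767]
   orange 23 [0.6839 0.0608 0.0763]
wrist [ 205  218  101   22 1588] med [ 0.5723 -0.0026  0.1517] mid [ 0.5702 -0.0036  0.146 ] rng [0.013 0.048 0.034] cam [0.63 0.   0.29]
   est centre [ 0.5683 -0.0029  0.1415]
wrist [223 267   4  17  41] med [0.556  0.01   0.1698] mid [0.5568 0.01   0.1655] rng [0.01  0.001 0.019] cam [0.63 0.   0.29]
   est centre [0.5505 0.0107 0.1603]
wrist [238 267  37   9 222] med [ 0.5551 -0.0055  0.1609] mid [ 0.5545 -0.0056  0.1602] rng [0.007 0.019 0.006] cam [0.63 0.   0.29]
   est centre [ 0.5498 -0.0059  0.1513]
wrist [283 267   4  21  37] med [ 0.5591 -0.019   0.1722] mid [ 0.5589 -0.0194  0.1651] rng [0.01  0.002 0.02 ] cam [0.63 0.   0.29]
   est centre [ 0.5539 -0.0206  0.1627]
   green 454 [ 0.5988 -0.0035  0.0766]
   orange 459 [0.5928 0.0728 0.0767]
scene [256 170  15  16  81] med [0.5539 0.0024 0.1523] mid [ 0.559  -0.004   0.1522] rng [0.025 0.052 0.046] cam [-0.23  0.72  1.33]
   est centre [ 0.5594 -0.0025  0.1441]
   orange 23 [ 0.8788 -0.0161  0.0778]
t 17.9 tcp [ 0.5616 -0.0051  0.1531] off_cm [ 0.01 -3.67  0.02] spin -0.00017855973287517202 j6 78.6 F [-0.7  6.2  5.1] w 0.334 29.96567707155009
```

Request:
apply_moves([
  {"grip":0,"offset":[0.8,-0.05,0],"spin":0},
  {"grip":0,"offset":[1.7,-0.05,0.1],"spin":0},
  {"grip":0,"offset":[2.6,-0.05,0.3],"spin":0},
  {"grip":0,"offset":[3.4,-0.05,0.5],"spin":0},
  {"grip":0,"offset":[4,-0.05,0.6],"spin":0},
])

```text
time_s: 18.4
tcp_pos: [0.6006, -0.0027, 0.1467]
ee_rot: [[0.997, 0.082, -0.003], [0.082, -0.997, -0.002], [-0.003, 0.002, -1.0]]
wrist_force: [-7.2, 2.2, 10.1]
gripper_width: 0.334
gripper_force: 30.0
```

Request:
apply_moves([
  {"grip":0,"offset":[0,0,0],"spin":0},
  {"grip":0,"offset":[0,0,0],"spin":0},
])

```text
time_s: 18.6
tcp_pos: [0.6001, -0.003, 0.1468]
ee_rot: [[0.997, 0.082, -0.003], [0.082, -0.997, -0.003], [-0.003, 0.002, -1.0]]
wrist_force: [-3.1, 1.1, 6.7]
gripper_width: 0.336
gripper_force: 30.0
```

```bash
python3 -c "
from h import *
rel([.5985,-.0017,.142],1.651)"
```

```text
t 18.6 tcp [ 0.6001 -0.003   0.1468] off_cm [-0.15 -0.14  0.48] spin 0.0015555075795585793 j6 79.4 F [-3.1  1.1  6.7] w 0.336 30.00428495367828
```

Request:
apply_moves([
  {"grip":0,"offset":[0.3,0,0],"spin":0},
  {"grip":0,"offset":[0.5,0,0],"spin":0},
  {"grip":0,"offset":[0.5,0,0],"spin":0},
])

```text
time_s: 18.9
tcp_pos: [0.6017, -0.0032, 0.1463]
ee_rot: [[0.997, 0.08, -0.011], [0.08, -0.997, -0.004], [-0.012, 0.003, -1.0]]
wrist_force: [-9.7, 1.8, 12.0]
gripper_width: 0.331
gripper_force: 30.0
```

It is against the stop. Ease off, release and rise.

Request:
apply_moves([
  {"grip":0.7,"offset":[-0.2,0,0],"spin":0},
  {"grip":0.7,"offset":[-0.2,0,0],"spin":0},
  {"grip":0.7,"offset":[-0.2,0,0],"spin":0},
  {"grip":0.7,"offset":[-0.2,0,0],"spin":0},
  {"grip":0.7,"offset":[-0.2,0,0],"spin":0},
])

```text
time_s: 19.4
tcp_pos: [0.6039, -0.002, 0.1462]
ee_rot: [[0.997, 0.08, -0.001], [0.08, -0.997, -0.0], [-0.001, 0.0, -1.0]]
wrist_force: [0.5, 0.3, 0.1]
gripper_width: 0.661
gripper_force: 0.0
```

Request:
apply_moves([
  {"grip":0.7,"offset":[0,0,-2],"spin":0},
  {"grip":0.7,"offset":[0,0,-5],"spin":0},
  {"grip":0.7,"offset":[0,0,-9],"spin":0},
  {"grip":0.7,"offset":[-3,0,-11],"spin":0},
  {"grip":0.7,"offset":[-6,0,-11],"spin":0},
])

```text
time_s: 19.9
tcp_pos: [0.5456, -0.0064, 0.26]
ee_rot: [[0.997, 0.08, 0.007], [0.08, -0.997, 0.001], [0.007, -0.0, -1.0]]
wrist_force: [0.1, 0.2, 0.0]
gripper_width: 0.699
gripper_force: 0.0
```

Request:
apply_moves([
  {"grip":0.7,"offset":[-1,0,0],"spin":0},
  {"grip":0.7,"offset":[-1,0,0],"spin":0},
  {"grip":0.7,"offset":[-1,0,0],"spin":0},
])

```text
time_s: 20.2
tcp_pos: [0.5347, -0.0073, 0.2564]
ee_rot: [[0.997, 0.08, 0.0], [0.08, -0.997, -0.0], [0.0, 0.0, -1.0]]
wrist_force: [1.0, 0.5, -0.4]
gripper_width: 0.698
gripper_force: 0.0
```

```bash
python3 k.py; python3 - <<'E'
from h import *
c=r.capture('side');W=pts(c);hsv=cv2.cvtColor(c["img"],cv2.COLOR_BGR2HSV).astype(int);H,S=hsv[...,0],hsv[...,1]
m=((H<5)|(H>174))&(S>150)&(abs(W[...,0]-.506)<.05)&(abs(W[...,1]-.264)<.05)
print("cap",m.sum(),np.median(W[m],0),W[m][:,2].max())
E
```

```text
side [275 171  11  13  97] med [ 0.5893 -0.0065  0.1452] mid [ 0.5929 -0.0061  0.1419] rng [0.021 0.026 0.032] cam [-0.39 -0.19  0.68]
   est centre [ 0.5988 -0.0048  0.14  ]
   green 15 [ 0.5972 -0.0066  0.077 ]
   orange 26 [0.7203 0.0489 0.0771]
wrist [239 106  36  36 992] med [ 0.5993 -0.0025  0.1532] mid [ 0.599  -0.0028  0.1484] rng [0.03  0.03  0.021] cam [ 0.6 -0.   0.4]
   est centre [ 0.5992 -0.0026  0.1422]
   orange 216 [0.5927 0.0729 0.0767]
scene [252 169   8  11  59] med [0.5925 0.0012 0.1502] mid [5.952e-01 1.000e-04 1.446e-01] rng [0.021 0.025 0.034] cam [-0.23  0.72  1.33]
   est centre [ 0.5981 -0.0037  0.1421]
   orange 20 [ 0.862  -0.0087  0.0778]
t 20.35 tcp [ 0.5348 -0.0072  0.2558] off_cm [ 2.71 -3.67 10.28] spin -0.00036088794650002143 j6 78.0 F [-0.2 -0.4  0.2] w 0.701 0.0
cap 33 [0.50080843 0.25977072 0.07745617] 0.09024072818123907
```

```bash
python3 -c "
from station import r
print(r.finish_job())"
```

```text
the job is handed in; nothing more can be done
None
```

The job is done and handed in at about 20 s: cover opening over the green station, red-capped bottle upright in it, lever fully forward in the green gear, and everything released (final positions checked from camera measurements; no verdict was returned).

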